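# Shut the airtight herb box on its tin

## Task

Stand the small plain metal tin upright on the floor of the open herb box, beside the jar already in there, and let go of it. Then swing the box's lid over and press its front edge down against the rubber seal until the spring catch snaps over it and holds it shut. Don't knock over any of the jars and tins.

Things in the scene. Friction and masses are not known exactly. Their poses are not given: they have to be found in the camera images.
- box: White plastic herb box, fastened to the counter: 240 (x) x 170 (y) x 75 mm high, walls and floor 5 mm, open on top. Origin at the centre of its underside (counter level). x runs along its length, +y points to the hinge side, -y to the side with the catch; turned by up to 0.35 rad. One jar stands in its -x half; the +x half is empty.
- hinge_line (a point): Middle of the lid's hinge axis: 89 mm from the box's centre on its +y side, 81 mm above the counter. The axis is parallel to the box's x axis. The hinge is stiff: the lid stays where it is left; about 0.5 to 2.5 N at its front edge moves it.
- lid (a joint): Angle of the lid about the hinge: 0 = level, pressed hard down; 1.57 = upright; more = leaning back outward, limit 2.1 (starts at 1.65 to 1.95). Its bar meets the catch at about 0.11, it meets the seal at about 0.035; 8 to 12 N near the front edge brings the snap, about 15 N presses it hard down. Not caught, it springs back to about 0.03 or more; held by the catch it rests at about 0.01.
- lid_front (a point): Point on the lid's outer face, 155 mm from the hinge axis in the middle of its length: a good place to press. Open, the lid's edge is up to 265 mm above the counter. z is the lid's outward normal. The lid is a flat white plate 246 mm long, 178 mm from hinge axis to edge, 8 mm thick plus a 2 mm look-only panel (this point is 10 mm from the underside, which is level with the hinge axis).
- lid_bar (a point): Middle of the round steel bar, 8 mm thick and 54 mm long, that protrudes 8 mm from the lid's front edge, 182 mm from the hinge axis; the catch hooks over it.
- seal_front (a point): Middle of the top of the black rubber seal along the box's -y rim: 12 mm above the rim when free, 6 mm when the lid is fully home.
- catch (a joint): Angle of the spring catch: 0 = at rest (upright, hooked when the lid is home), up to 0.3 = bent away from the box. It springs back by itself; the lid's bar pushes it outward about 0.09 on its way down.
- catch_head (a point): Head of the steel spring catch, 50 mm wide, in the middle of the box's -y side, about 97 mm outside the box's centre and 101 mm above the counter; its top, 111 mm above the counter, stands about 22 mm above the shut lid. The head slopes down towards the box.
- tin_center (a point): The small plain metal tin to put in: round, upright, 57 mm diameter and 60 mm tall, 0.08 to 0.18 kg. The point is its centre, half-way up. It stands on the counter on the other side of the catch, with a taller white jar and a wider metal tin near it (the three change places).
- inner_jar: Small amber glass jar already standing in the box, in its -x half: 56 mm diameter, 56 mm tall. Origin at the centre of its underside. Stays in the box, upright.
- tall_jar: White jar with label and wooden cap, 68 mm diameter, 125 mm tall, on the counter; origin at its underside. A bystander.
- wide_tin: Wide flat metal tin, 93 mm diameter, 50 mm tall, on the counter; origin at its underside. A bystander.
- tin: The same small tin; origin at the centre of its underside.
There are look-alikes about, which are no part of the job. What is shaped like the tin but yellow is not meant.

How it is judged:
On the way, in this order (a step that is already met when the one before it is completed fails the run):
1. the tin stands upright in the box, released, while the lid is still open (x of tin_center in the frame of box between -0.115 and 0.115 m and y of tin_center in the frame of box between -0.08 and 0.08 m and z of tin_center in the frame of box below 0.042 m and angle between tin_center's own z axis and vertical below 0.2 rad and value of joint lid above 1 rad and contact force between the fingers and tin below 0.1 N), for 0.2 s.
2. the lid has been swung down (value of joint lid below 0.2 rad), for 0.1 s.
At the end, for the whole second after the job is handed in: The lid is held by the catch (lid angle under 0.017 rad, catch sprung back to under 0.03 rad), with the small tin standing in the box (centre inside the walls and lower than 42 mm above the box's underside, tilt under 0.2 rad) and the jar in it still standing (tilt under 0.2 rad) (x of tin_center in the frame of box between -0.115 and 0.115 m and y of tin_center in the frame of box between -0.08 and 0.08 m and z of tin_center in the frame of box below 0.042 m and angle between each of tin_center, inner_jar's own z axis and vertical below 0.2 rad and value of joint lid below 0.017 rad and value of joint catch below 0.03 rad and z of inner_jar in the frame of box below 0.015 m); the robot touches nothing.
It fails at once if the tall jar is knocked over (tilt over 0.6 rad) (angle between tall_jar's own z axis and vertical above 0.6 rad).
It fails at once if the wide tin is knocked over (tilt over 0.6 rad) (angle between wide_tin's own z axis and vertical above 0.6 rad).
It fails at once if the jar in the box is knocked over (tilt over 0.6 rad) (angle between inner_jar's own z axis and vertical above 0.6 rad).
It also fails if it takes over 64 s, if anything falls off the work surface, if the arm or the gripper's body presses on something with over 40 N, if the wrist force passes 120 N, or if a joint passes its speed limit or range.

## Robot

A 6-joint arm with a two-finger parallel gripper is mounted at the origin on the work surface. World frame = base frame: x ahead of the robot, y to its left, z up, the work surface at z = 0. Lengths are in m, angles in rad, forces in N, time in s.
With the tool pointing down it reaches from about 0.25 to 0.775 m from the base axis. Payload 4 kg.
Tool frame: the origin (TCP) lies at the very end of the fingers, on their centre line; the grasp point (between the pads) lies hold_point_z behind it (hold_point_z is the distance from the TCP to the grasp point, in m); z points along the fingers, y is the direction in which the jaws open and shut (so a half turn about z gives the same grasp; the last joint's range is limited). The gripper opens to 94 mm and grips with 3 to 60 N. Pads are 16 mm wide; open, the fingers measure 119 mm over their backs; the gripper's body (75 mm by 177 mm) begins 78 mm behind the grasp point.
Start: joints at [1.092, 0.087, 1.371, -0, 1.684, -0.103], TCP at [0.202, 0.512, 0.206] pointing down, gripper open.
Joint ranges: [-3.1, 3.1], [-0.76, 2.03], [0.27, 2.55], [-1.08, 4.22], [0.17, 2.65], [-2.57, 2.57]. Speed limits (rad/s): [2.79, 2.79, 3.14, 3.14, 3.14, 3.14].

## Interface

Orientations are given as [roll, pitch, yaw] about the fixed x, y, z axes, in that order (R = Rz(yaw) Ry(pitch) Rx(roll)).
In Python, from bench import * gives the robot as it stands.
- The arm moves only by the tool step_arm, never from a script. Its argument "increments" is text: rows parted by semicolons, each of 6 numbers parted by spaces: the shift along the tool's x, y, z in cm, then the turn, a rotation vector about the tool's x, y, z in rad. A call has 1 to 5 rows; each row shifts and turns the commanded pose from where the row before left it, along the tool's axes as they then stand; what a row does not reach is not made up. A row lasts 1/10 s, in which the tool goes at most 50 mm and 8.59 degrees, less where a joint would pass 70% of its speed; a pose out of reach is approached as far as the arm can. A call is refused whole if a number of a shift passes 5 or a number of a turn 0.15, either way. A call with a gripper value outside its range is refused whole. "claw" is the gripper's target within -1 to 1 (shut at 1, half-way at 0, fully open at -1), set as the call begins (left out, the last holds). The fingers move at their own pace and stop on an object; the grip force is fixed at half the most. Time passes only in rows, so rows that do not move let the fingers close. It gives the time, the measured TCP pose, the force and the opening at its end, in the units of the state.
- get_obs(): the state, without advancing time (a new reading comes with each control period).
- snapshot(name): name is "scene" or "top" or "wrist"; returns the picture (480x640x3 uint8, red, green, blue); there is no depth.
- calibration(name): a dict with "camera_matrix" (3x3 intrinsics, pixels), "eye" and "orientation" of the camera in the world; the wrist camera has in their place "tool_from_camera" (4x4, takes a point from camera to tool coordinates, whose origin is the TCP and whose axes are the flange's). Camera axes: x right, y up, looking along -z (the intrinsics and any distortion apply to the point x, -y, -z); pixel columns grow to the right and rows downward; lengths in m; the calibration is good to about 2 mm. A picture is of the moment at which its call begins: read the wrist's pose just before it. calibration takes no time and is no camera call.
- close_job(): hands the job in, once; it reports no verdict.
The state is a dict: "time": time; "joint_positions": joint angles; "qvel": joint speeds; "joint_torque": joint torques, N m; "tool_pos": TCP position; "ee_rot": TCP orientation; "wrist_force": force on the tool from outside, world axes, zero at the start; "wrist_torque": the same for the moment, N m; "width": finger opening in m.
Only numpy, scipy, OpenCV 4.12 (cv2) and the standard library are available. Lean on these libraries where they do the work, as an engineer would, in place of code of your own. Each camera call takes 0.05 s, during which the arm holds its last target. There are 200 camera calls.

## Working session

There is one attempt and no reset: what is moved stays moved. The work goes in short steps, Python scripts to look and compute and a tool call to move; the robot and the scene stay as the last step left them, time stands still between calls to the robot, and variables do not carry over. Pictures are saved under pics/ and viewed, about 8 in all and at most 12, crops included, and the job is handed in when it is done.

Besides the shell and the picture viewer there is one more tool, called after "Request:" as name(argument=value, ...), one argument or row to a line, values as JSON. step_arm: Moves the arm, as the interface text tells. Its arguments: {"type":"object","properties":{"increments":{"type":"string"},"claw":{"type":"number"}},"required":["increments"]}

```bash
ls; mkdir -p pics
python3 - <<'E'
from bench import *
import cv2
for n in("scene","top"):
    cv2.imwrite(f"pics/{n}0.png",snapshot(n)[:,:,::-1]); print(n,calibration(n))
print(calibration("wrist")); print(get_obs())
E
```

```text
pics
scene {'camera_matrix': array([[476.0251202 ,   0.        , 329.00941647],
       [  0.        , 476.0251202 , 241.53978377],
       [  0.        ,   0.        ,   1.        ]]), 'eye': array([ 1.15601198, -0.38610903,  0.69722283]), 'orientation': array([0.81899044, 0.01997836, 1.11261609])}
top {'camera_matrix': array([[573.10586402,   0.        , 326.2727993 ],
       [  0.        , 573.10586402, 246.40961741],
       [  0.        ,   0.        ,   1.        ]]), 'eye': array([ 0.32055451, -0.09222543,  1.32294342]), 'orientation': array([ 0.19432214, -0.0020121 , -1.56700498])}
{'camera_matrix': array([[400.81575518,   0.        , 318.02527643],
       [  0.        , 400.81575518, 240.38423143],
       [  0.        ,   0.        ,   1.        ]]), 'tool_from_camera': array([[ 6.44260774e-04,  9.73225134e-01,  2.29853048e-01,
         6.58518019e-02],
       [ 9.99999634e-01, -4.97815314e-04, -6.95114400e-04,
         6.09464270e-04],
       [-5.62078438e-04,  2.29853411e-01, -9.73225099e-01,
        -1.80221824e-01],
       [ 0.00000000e+00,  0.00000000e+00,  0.00000000e+00,
         1.00000000e+00]])}
{'time': 0.1, 'joint_positions': array([ 1.09191040e+00,  8.78888538e-02,  1.37206768e+00,  6.65814574e-06,
        1.68357386e+00, -1.03079766e-01]), 'qvel': array([ 0.00021847, -0.00157296, -0.00144105, -0.00050276,  0.00238311,
       -0.00165801]), 'joint_torque': array([ 2.29059799e-03, -3.41254663e+01, -3.03301907e+01,  7.20133027e-02,
        3.05492431e-02, -1.05293341e-04]), 'tool_pos': array([0.20163481, 0.51119735, 0.20443494]), 'ee_rot': array([-3.13966589e+00, -2.05969655e-04,  2.76578703e+00]), 'wrist_force': array([ 0.09887304,  0.13279291, -0.18838194]), 'wrist_torque': array([ 3.93071407e-02, -3.37352020e-05,  1.21403365e-02]), 'width': 0.09359324031037035}
```

View pics/top0.png

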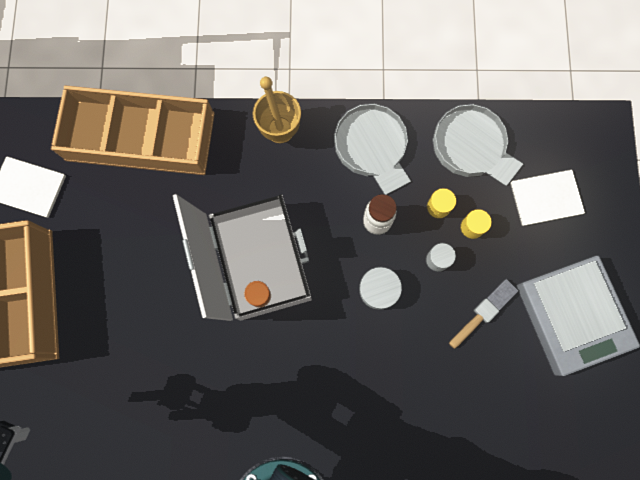

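View pics/scene0.png

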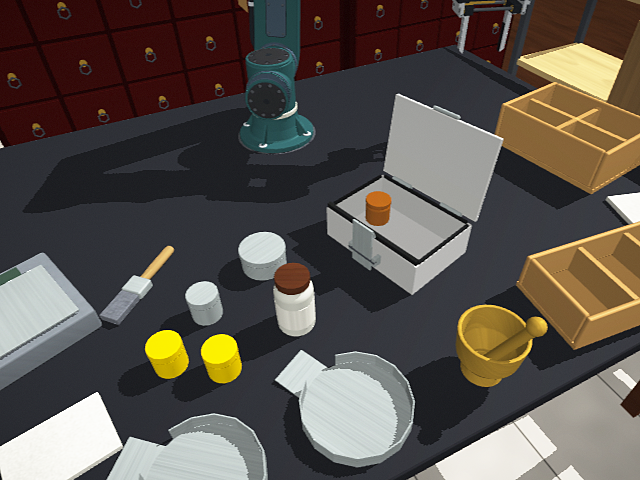

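```bash
cat > h.py <<'E'
from bench import *
import numpy as np, cv2
from scipy.spatial.transform import Rotation as R
def cam(n):
    c=calibration(n)
    if n=="wrist":
        o=get_obs(); T=np.array(c["tool_from_camera"]); Rt=R.from_euler("xyz",o["ee_rot"]).as_matrix()
        return c["camera_matrix"],o["tool_pos"]+Rt@T[:3,3],Rt@T[:3,:3]
    return c["camera_matrix"],c["eye"],R.from_euler("xyz",c["orientation"]).as_matrix()
def p2w(C,u,v,z):
    K,e,Rm=C; d=Rm@np.array([(u-K[0,2])/K[0,0],-(v-K[1,2])/K[1,1],-1])
    return e+d*(z-e[2])/d[2]
def w2p(C,p):
    K,e,Rm=C; q=Rm.T@(np.asarray(p)-e); q=np.array([q[0],-q[1],-q[2]]); q=K@q; return q[:2]/q[2]
E
python3 - <<'E'
import cv2,numpy as np
a=cv2.imread("pics/top0.png")[185:330,165:325]
b=cv2.imread("pics/top0.png")[185:330,345:505]
cv2.imwrite("pics/crop1.png",cv2.resize(np.hstack([a,b[:,:]]),None,fx=2.5,fy=2.5,interpolation=cv2.INTER_CUBIC))
E
```

```text
(no output)
```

View pics/crop1.png

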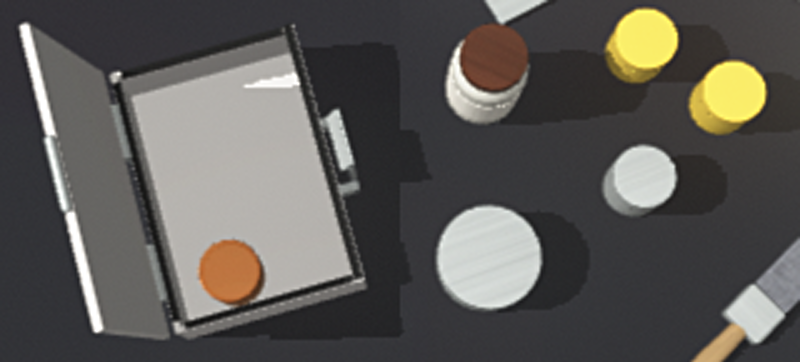

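```bash
cat > m.py <<'E'
from h import *
C=cam("top"); S=cam("scene")
for n,u,v,z in [("tin",443,255.4,.06),("tall",382.6,207.8,.125),("wide",381,287.8,.05),("yel1",441.6+6,199,.06),("yel2",476.6,223.4,.06),("ijar",257.4,293.4,.061),("fT",281,196.2,.085),("fB",310.2,299,.085),("hT",212.2,215,.075),("hB",237,315,.075),("catch",(340)/2.5+165,140/2.5+185,.108)]:
    p=p2w(C,u,v,z); print(n,p.round(4),np.hypot(*p[:2]).round(3),"scene px",w2p(S,p).round(1))
E
python3 m.py
```

```text
tin [ 0.5497 -0.3554  0.06  ] 0.655 scene px [200.7 291.2]
tall [ 0.6418 -0.2151  0.125 ] 0.677 scene px [291.  273.3]
wide [ 0.4774 -0.2164  0.05  ] 0.524 scene px [260.9 245.5]
yel1 [ 0.6806 -0.3705  0.06  ] 0.775 scene px [213.2 350.3]
yel2 [ 0.6237 -0.4341  0.06  ] 0.76 scene px [165.2 338.9]
ijar [0.4625 0.0578 0.061 ] 0.466 scene px [377.1 197.4]
fT [0.6784 0.008  0.085 ] 0.678 scene px [414.9 260.1]
fB [ 0.4482 -0.0595  0.085 ] 0.452 scene px [325.2 200.6]
hT [0.6369 0.1623 0.075 ] 0.657 scene px [468.3 224.8]
hB [0.4138 0.0991 0.075 ] 0.426 scene px [382.3 175.3]
catch [ 0.5714 -0.039   0.108 ] 0.573 scene px [363.2 223.8]
```

Request:
step_arm(
  increments="0 0 -2 0 0 0.13; 0 0 -2 0 0 0.13; 0 0 -2 0 0 0.13; 0 0 -2 0 0 0.13; 0 0 -2 0 0 0.13",
  claw=-1,
)

```text
time: 0.6
tool_pos: [0.2017, 0.5114, 0.3056]
ee_rot: [-3.141, 0.001, 2.11]
wrist_force: [0.6, -0.3, -0.7]
width: 0.0941
```

Request:
step_arm(
  increments="0 0 -1.5 0 0 0.13; 0 0 -1 0 0 0.135; 0 0 0 0 0 0",
)

```text
time: 0.9
tool_pos: [0.2021, 0.512, 0.3319]
ee_rot: [3.14, -0.002, 1.851]
wrist_force: [-0.8, 0.1, -0.3]
width: 0.0942
```

```bash
cat >> h.py <<'E'
def togo(p):
    o=get_obs(); Rt=R.from_euler("xyz",o["ee_rot"]).as_matrix()
    print("at",o["tool_pos"].round(4),"yaw",o["ee_rot"].round(4),"t",o["time"],"w",round(o["width"],4),"F",o["wrist_force"].round(1)); print("tool cm",(Rt.T@(np.array(p)-o["tool_pos"])*100).round(2))
E
python3 - <<'E'
from h import *
togo([.55,-.355,.30])
import bench; print([x for x in dir(bench) if not x.startswith("_")]); print(getattr(bench,"hold_point_z",None))
E
```

```text
at [0.2021 0.512  0.3319] yaw [ 3.1397e+00 -1.9000e-03  1.8510e+00] t 0.9 w 0.0942 F [-0.8  0.1 -0.3]
tool cm [-92.95   9.45   3.03]
['IKError', 'calibration', 'close_job', 'get_obs', 'hold_point_z', 'snapshot']
0.0188
```

Request:
step_arm(
  increments="-4.65 0.47 0 0 0 0; -4.65 0.47 0 0 0 0; -4.65 0.47 0 0 0 0; -4.65 0.47 0 0 0 0; -4.65 0.47 0 0 0 0",
)

```text
time: 1.4
tool_pos: [0.2886, 0.2928, 0.3292]
ee_rot: [-3.14, 0.001, 1.855]
wrist_force: [1.0, -0.1, -0.1]
width: 0.094
```

Request:
step_arm(
  increments="-4.65 0.47 0 0 0 0; -4.65 0.47 0 0 0 0; -4.65 0.47 0 0 0 0; -4.65 0.47 0 0 0 0; -4.65 0.47 0 0 0 0",
)

```text
time: 1.9
tool_pos: [0.3754, 0.0759, 0.3294]
ee_rot: [-3.141, -0.0, 1.854]
wrist_force: [0.1, -0.4, -0.4]
width: 0.094
```

Request:
step_arm(
  increments="-4.65 0.47 0 0 0 0; -4.65 0.47 0 0 0 0; -4.65 0.47 0 0 0 0; -4.65 0.47 0 0 0 0; -4.65 0.47 0 0 0 0",
)

```text
time: 2.4
tool_pos: [0.4624, -0.1411, 0.3292]
ee_rot: [-3.141, -0.001, 1.854]
wrist_force: [0.0, -0.1, 0.9]
width: 0.0941
```

Request:
step_arm(
  increments="-4.65 0.47 1 0 0 0; -4.65 0.47 1 0 0 0; -3.65 0.47 1 0 0 0; -2.65 0.47 0 0 0 0; 0 0 0 0 0 0",
)

```text
time: 2.9
tool_pos: [0.5235, -0.2866, 0.2961]
ee_rot: [-3.137, -0.004, 1.85]
wrist_force: [0.1, 0.6, -0.0]
width: 0.0939
```

Run:
```python
from h import *
togo([.55,-.355,.20]); C=cam("wrist"); im=snapshot("wrist"); cv2.imwrite("pics/w1.png",im[:,:,::-1])
print(w2p(C,[.55,-.355,.06]))
import pickle; pickle.dump(C,open("w1.pkl","wb"))
```

```text
at [ 0.5235 -0.2866  0.2961] yaw [-3.1373 -0.0043  1.8502] t 2.9 w 0.0939 F [ 0.1  0.6 -0. ]
tool cm [-7.34  0.71  9.57]
[324.14926651 278.35243005]
```

View pics/w1.png

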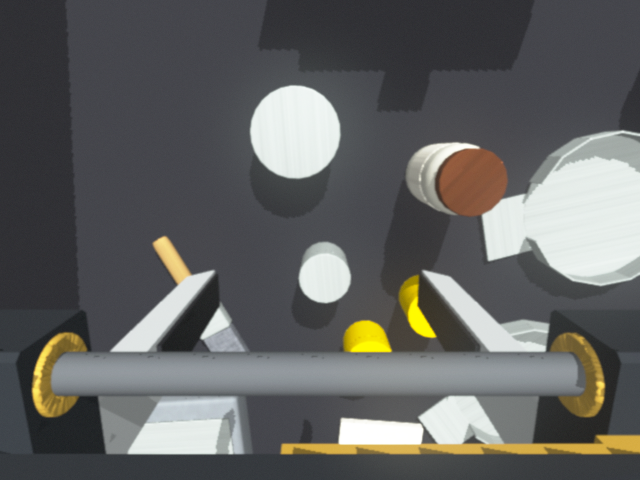

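Request:
step_arm(
  increments="-3.7 0.35 2 0 0 0; -3.64 0.35 2 0 0 0; 0 0 4.5 0 0 0; 0 0 4.5 0 0 0; 0 0 4 0 0 0",
)

```text
time: 3.45
tool_pos: [0.55, -0.351, 0.1284]
ee_rot: [-3.141, -0.001, 1.854]
wrist_force: [0.1, 0.4, 0.0]
width: 0.0942
```

Request:
step_arm(
  increments="0 0 2 0 0 0; 0 0 0 0 0 0",
)

```text
time: 3.65
tool_pos: [0.5482, -0.3494, 0.1057]
ee_rot: [-3.136, -0.008, 1.853]
wrist_force: [-0.5, -0.3, -0.4]
width: 0.0936
```

```bash
python3 -c "
from h import *
togo([.55,-.3555,.021])"
```

```text
at [ 0.5482 -0.3494  0.1057] yaw [-3.1363 -0.0079  1.8535] t 3.65 w 0.0936 F [-0.5 -0.3 -0.4]
tool cm [-0.71  0.05  8.46]
```

Request:
step_arm(
  increments="-0.5 0 1.5 0 0 0; 0 0 2.5 0 0 0; 0 0 2.5 0 0 0; 0 0 1.9 0 0 0; 0 0 0 0 0 0",
)

```text
time: 4.15
tool_pos: [0.551, -0.3565, 0.0245]
ee_rot: [-3.14, -0.003, 1.852]
wrist_force: [-0.2, -0.0, 0.2]
width: 0.0939
```

Request:
step_arm(
  increments="0 0 0 0 0 0; 0 0 0 0 0 0; 0 0 0 0 0 0; 0 0 0 0 0 0; 0 0 0 0 0 0",
  claw=1,
)

```text
time: 4.65
tool_pos: [0.552, -0.3577, 0.0273]
ee_rot: [3.141, 0.001, 1.851]
wrist_force: [-0.7, 0.7, 0.8]
width: 0.0571
```

Request:
step_arm(
  increments="0 0 0 0 0 0; 0 0 0 0 0 0; 0 0 0 0 0 0; 0 0 0 0 0 0; 0 0 0 0 0 0",
)

```text
time: 5.15
tool_pos: [0.552, -0.3577, 0.0272]
ee_rot: [3.141, 0.001, 1.851]
wrist_force: [-1.7, -0.0, 5.0]
width: 0.0563
```

Request:
step_arm(
  increments="0 0 -2 0 0 0; 0 0 -4 0 0 0; 0 0 -4 0 0 0; 0 0 -4 0 0 0; 0 0 -3.5 0 0 0",
)

```text
time: 5.65
tool_pos: [0.5521, -0.357, 0.2022]
ee_rot: [3.141, -0.001, 1.851]
wrist_force: [0.3, 0.0, -1.0]
width: 0.0566
```

```bash
python3 -c "
from h import *
togo([.582,.062,.20])"
```

```text
at [ 0.5521 -0.357   0.2022] yaw [ 3.1411e+00 -7.0000e-04  1.8511e+00] t 5.65 w 0.0566 F [ 0.3  0.  -1. ]
tool cm [39.44 14.46  0.26]
```

Request:
step_arm(
  increments="2 0.8 0 0 0 0; 3.6 1.3 0 0 0 0; 3.6 1.3 0 0 0 0; 3.6 1.3 0 0 0 0; 3.6 1.3 0 0 0 0",
)

```text
time: 6.15
tool_pos: [0.5633, -0.1801, 0.1982]
ee_rot: [-3.139, -0.004, 1.851]
wrist_force: [0.3, -0.1, -2.1]
width: 0.0564
```

Request:
step_arm(
  increments="3.6 1.3 0 0 0 0; 3.6 1.3 0 0 0 0; 3.6 1.3 0 0 0 0; 3.6 1.3 0 0 0 0; 3.6 1.3 0 0 0 0",
)

```text
time: 6.65
tool_pos: [0.5755, 0.0107, 0.1983]
ee_rot: [-3.138, -0.003, 1.852]
wrist_force: [1.1, -0.3, -1.0]
width: 0.0559
```

Request:
step_arm(
  increments="2.5 1 0 0 0 0; 1.5 0.8 0 0 0 0; 0 0 0 0 0 0; 0 0 0 0 0 0",
)

```text
time: 7.05
tool_pos: [0.5828, 0.0508, 0.2002]
ee_rot: [-3.139, 0.0, 1.851]
wrist_force: [-0.5, 0.3, -0.4]
width: 0.0565
```

Run:
```python
from h import *
togo([.582,.062,.034])
a=snapshot("scene")[80:320,280:540]; C=cam("wrist"); w=snapshot("wrist")
cv2.imwrite("pics/s1.png",np.hstack([cv2.resize(a[:,:,::-1],(390,360)),cv2.resize(w[:,:,::-1],(400,360))]))
cv2.imwrite("pics/w2.png",w[:,:,::-1])
```

```text
at [0.5828 0.0508 0.2002] yaw [-3.1394e+00  1.0000e-04  1.8510e+00] t 7.05 w 0.0565 F [-0.5  0.3 -0.4]
tool cm [ 1.1   0.27 16.62]
```

View pics/s1.png

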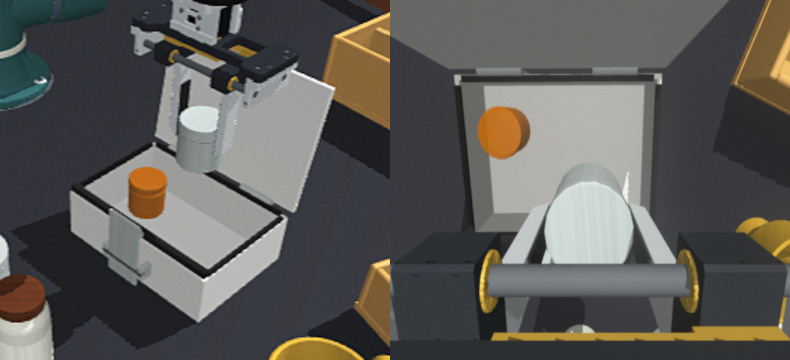

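Request:
step_arm(
  increments="1 0 2 0 0 0; 0 0 4 0 0 0; 0 0 4 0 0 0; 0 0 3 0 0 0; 0 0 1.5 0 0 0",
)

```text
time: 7.65
tool_pos: [0.5782, 0.0593, 0.0527]
ee_rot: [-3.136, -0.001, 1.849]
wrist_force: [0.1, -0.5, -2.9]
width: 0.0565
```

Request:
step_arm(
  increments="0 0 1 0 0 0; 0 0 0.5 0 0 0; 0 0 0 0 0 0; 0 0 0 0 0 0",
)

```text
time: 8.05
tool_pos: [0.5818, 0.0607, 0.0432]
ee_rot: [3.139, 0.001, 1.851]
wrist_force: [0.1, 0.1, -0.3]
width: 0.0563
```

Request:
step_arm(
  increments="0 0 0.4 0 0 0; 0 0 0.3 0 0 0; 0 0 0.1 0 0 0; 0 0 0 0 0 0; 0 0 0 0 0 0",
)

```text
time: 8.55
tool_pos: [0.5805, 0.0609, 0.0335]
ee_rot: [3.142, -0.0, 1.851]
wrist_force: [-0.4, 0.7, -1.9]
width: 0.0562
```

Request:
step_arm(
  increments="0 0 0.15 0 0 0; 0 0 0 0 0 0; 0 0 0 0 0 0",
)

```text
time: 8.85
tool_pos: [0.5808, 0.0609, 0.0322]
ee_rot: [3.141, 0.0, 1.851]
wrist_force: [-0.0, 0.2, 0.2]
width: 0.0564
```

Request:
step_arm(
  increments="0 0 0 0 0 0; 0 0 0 0 0 0; 0 0 0 0 0 0; 0 0 0 0 0 0; 0 0 0 0 0 0",
  claw=-0.6,
)

```text
time: 9.35
tool_pos: [0.5805, 0.0608, 0.032]
ee_rot: [3.142, -0.0, 1.851]
wrist_force: [-0.8, 0.7, -0.1]
width: 0.0749
```

Request:
step_arm(
  increments="0 0 0 0 0 0; 0 0 -1 0 0 0; 0 0 -2 0 0 0; 0 0 -3 0 0 0; 0 0 -3 0 0 0",
)

```text
time: 9.85
tool_pos: [0.5802, 0.0608, 0.1233]
ee_rot: [-3.141, -0.0, 1.851]
wrist_force: [0.8, -1.1, -0.2]
width: 0.0751
```

Request:
step_arm(
  increments="-3 0 -4 0 0 0; -4 0 -3 0 0 0; -4 0 -3 0 0 0; -4 0 -2 0 0 0; -2 0 -2 0 0 0",
)

```text
time: 10.35
tool_pos: [0.6279, -0.1058, 0.264]
ee_rot: [3.14, 0.002, 1.848]
wrist_force: [0.5, 0.3, -0.6]
width: 0.0754
```

Run:
```python
from h import *
togo([.582,.062,.2])
a=snapshot("scene")[80:320,280:540]; t=snapshot("top")[170:340,150:340]
cv2.imwrite("pics/s2.png",np.hstack([cv2.resize(a[:,:,::-1],(390,360)),cv2.resize(t[:,:,::-1],(402,360))]))
```

```text
at [ 0.6279 -0.1058  0.264 ] yaw [3.1402e+00 1.8000e-03 1.8479e+00] t 10.35 w 0.0754 F [ 0.5  0.3 -0.6]
tool cm [17.41  0.17  6.37]
```

View pics/s2.png

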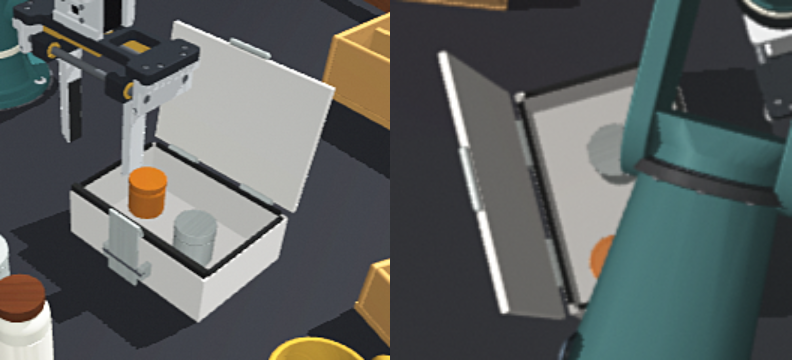

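```bash
cat >> h.py <<'E'
Bc=np.array([.542,.0555,0]); a=.28; Rb=R.from_euler("z",a).as_matrix()
def b2w(p): return Bc+Rb@np.array(p)
def w2b(p): return Rb.T@(np.array(p)-Bc)
E
python3 - <<'E'
from h import *
C=cam("top")
for th in (1.65,1.75,1.85,1.95):
    z=.081+.178*np.sin(th); y=.089-.178*np.cos(th)
    print(th,round(y,4),[w2b(p2w(C,u,v,z)).round(4) for u,v in((173,195),(205,317),(189,256))])
togo(b2w([0,.19,.325])); print(w2b(get_obs()["tool_pos"]))
E
```

```text
1.65 0.1031 [array([0.1248, 0.1166, 0.2584]), array([-0.1195,  0.1119,  0.2584]), array([1.000e-04, 1.142e-01, 2.584e-01])]
1.75 0.1207 [array([0.1256, 0.117 , 0.2561]), array([-0.1192,  0.1123,  0.2561]), array([0.0006, 0.1146, 0.2561])]
1.85 0.1381 [array([0.1271, 0.1177, 0.2521]), array([-0.1187,  0.113 ,  0.2521]), array([0.0016, 0.1153, 0.2521])]
1.95 0.1549 [array([0.1291, 0.1188, 0.2464]), array([-0.118 ,  0.114 ,  0.2464]), array([0.003 , 0.1164, 0.2464])]
at [ 0.6289 -0.1058  0.2661] yaw [3.1357 0.0041 1.8467] t 10.45 w 0.0751 F [ 0.5  1.  -0.4]
tool cm [36.86 -4.02 -6.07]
[ 0.03898588 -0.17902386  0.26605552]
```

Request:
step_arm(
  increments="0 -0.5 -3 0 0 0; 0 -0.5 -3 0 0 0; 3 -0.5 0 0 0 0; 4.5 -0.5 0 0 0 0; 4.5 -0.5 0 0 0 0",
  claw=1,
)

```text
time: 10.95
tool_pos: [0.569, 0.008, 0.3212]
ee_rot: [-3.141, -0.001, 1.851]
wrist_force: [-0.6, 0.6, 0.1]
width: 0.0387
```

Request:
step_arm(
  increments="4.5 -0.5 0 0 0 0; 4.5 -0.5 0 0 0 0; 4.5 -0.5 0 0 0 0; 4.5 0 0 0 0 0; 3.5 0 0 0 0 0",
)

```text
time: 11.45
tool_pos: [0.4939, 0.2116, 0.3216]
ee_rot: [-3.141, -0.001, 1.854]
wrist_force: [0.2, 0.3, -0.7]
width: 0.0011
```

Request:
step_arm(
  increments="1.5 0 0 0 0 0; 0 0 0 0 0 0; 0 0 0 0 0 0",
)

```text
time: 11.75
tool_pos: [0.4922, 0.2223, 0.3216]
ee_rot: [-3.141, 0.001, 1.851]
wrist_force: [0.1, 0.1, 0.1]
width: 0.0005
```

Run:
```python
from h import *
togo(b2w([0,.16,.225])); print(w2b(get_obs()["tool_pos"]))
a=snapshot("scene")[30:310,270:560]; t=snapshot("top")[170:340,120:340]
cv2.imwrite("pics/s3.png",np.hstack([cv2.resize(a[:,:,::-1],(373,360)),cv2.resize(t[:,:,::-1],(420,360))]))
```

```text
at [0.4922 0.2223 0.3216] yaw [-3.141e+00  8.000e-04  1.851e+00] t 11.75 w 0.0005 F [0.1 0.1 0.1]
tool cm [-1.4   0.18  9.66]
[-0.00177693  0.1740538   0.32162881]
```

View pics/s3.png

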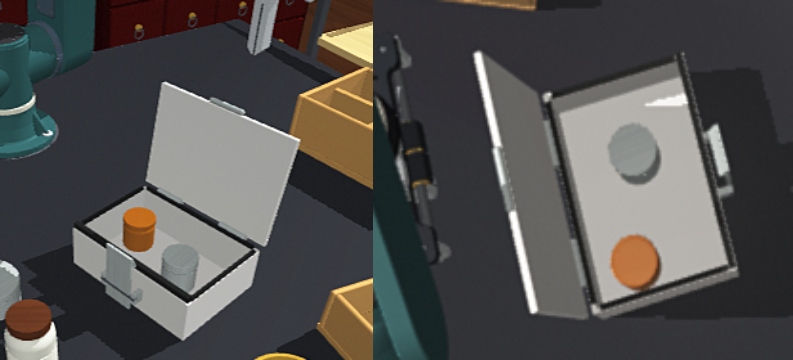

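Request:
step_arm(
  increments="-0.7 0.2 4 0 0 0; -0.7 0 4 0 0 0; 0 0 1.6 0 0 0; 0 0 0 0 0 0",
)

```text
time: 12.25
tool_pos: [0.497, 0.2076, 0.2221]
ee_rot: [-3.134, 0.0, 1.848]
wrist_force: [-0.3, -0.1, -0.4]
width: 0.0001
```

Request:
step_arm(
  increments="-1.6 0 -0.2 0 0 0; -1.6 0 -0.3 0 0 0; -1.6 0 -0.1 0 0 0; -1.6 0 -0.1 0 0 0; 0 0 0 0 0 0",
)

```text
time: 12.75
tool_pos: [0.517, 0.1458, 0.2342]
ee_rot: [3.139, 0.001, 1.847]
wrist_force: [-0.3, 0.2, -0.1]
width: 0.0003
```

Request:
step_arm(
  increments="-1.2 0 0 0 0 0; -1.1 0 0 0 0 0; -1.2 0 0.1 0 0 0; -1.1 0 0.2 0 0 0; 0 0 0 0 0 0",
)

```text
time: 13.25
tool_pos: [0.5287, 0.1023, 0.2293]
ee_rot: [-3.14, 0.001, 1.849]
wrist_force: [-0.7, 0.1, 0.0]
width: 0.0006
```

Run:
```python
from h import *
togo(b2w([0,.050,.229])); print(w2b(get_obs()["tool_pos"]))
a=snapshot("scene")[30:310,270:560]; t=snapshot("top")[170:340,120:340]
cv2.imwrite("pics/s4.png",np.hstack([cv2.resize(a[:,:,::-1],(373,360)),cv2.resize(t[:,:,::-1],(420,360))]))
```

```text
at [0.5287 0.1023 0.2293] yaw [-3.1403e+00  1.1000e-03  1.8487e+00] t 13.25 w 0.0006 F [-0.7  0.1  0. ]
tool cm [ 0.14 -0.02  0.03]
[1.70194346e-04 4.86256693e-02 2.29294010e-01]
```

View pics/s4.png

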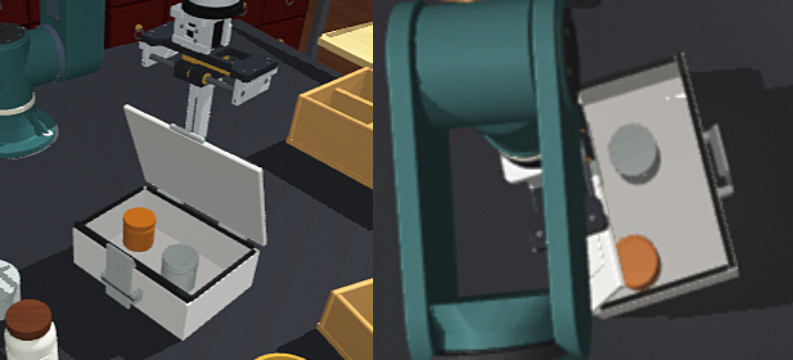

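Request:
step_arm(
  increments="-1.05 0 0.45 0 0 0; -1.05 0 0.45 0 0 0; -1.0 0 0.55 0 0 0; -1.0 0 0.55 0 0 0; 0 0 0 0 0 0",
)

```text
time: 13.85
tool_pos: [0.5395, 0.063, 0.2082]
ee_rot: [-3.139, 0.0, 1.849]
wrist_force: [-0.3, -0.7, -0.7]
width: 0.0007
```

Request:
step_arm(
  increments="-0.85 0 0.8 0 0 0; -0.85 0 0.8 0 0 0; -0.8 0 0.8 0 0 0; -0.8 0 0.8 0 0 0; 0 0 0 0 0 0",
)

```text
time: 14.35
tool_pos: [0.5482, 0.0319, 0.1757]
ee_rot: [-3.138, -0.001, 1.849]
wrist_force: [-0.0, -0.7, 0.2]
width: 0.0005
```

Request:
step_arm(
  increments="-0.6 0 1 0 0 0; -0.6 0 1 0 0 0; -0.6 0 1 0 0 0; -0.5 0 1.1 0 0 0; 0 0 0 0 0 0",
)

```text
time: 14.85
tool_pos: [0.554, 0.0103, 0.1341]
ee_rot: [-3.137, -0.001, 1.85]
wrist_force: [-0.3, -0.7, -0.3]
width: 0.0007
```

Run:
```python
from h import *
togo(b2w([0,-.048,.136])); print(w2b(get_obs()["tool_pos"]))
```

```text
at [0.554  0.0103 0.1341] yaw [-3.1370e+00 -1.4000e-03  1.8499e+00] t 14.85 w 0.0007 F [-0.3 -0.7 -0.3]
tool cm [-0.12  0.1  -0.19]
[-0.00098953 -0.04679012  0.13414918]
```

Request:
step_arm(
  increments="-0.4 0 0.8 0 0 0; -0.4 0 0.8 0 0 0; -0.4 0 0.6 0 0 0; -0.3 0 0.3 0 0 0; 0 0 0 0 0 0",
)

```text
time: 15.35
tool_pos: [0.5592, -0.004, 0.1112]
ee_rot: [-3.14, -0.0, 1.85]
wrist_force: [0.2, 0.9, 0.1]
width: 0.0007
```

Request:
step_arm(
  increments="-0.3 0 0.3 0 0 0; 0 0 0.2 0 0 0; 0 0 0.2 0 0 0; 0 0 0 0 0 0",
)

```text
time: 15.75
tool_pos: [0.5607, -0.0067, 0.1055]
ee_rot: [3.141, 0.001, 1.851]
wrist_force: [-0.7, -0.4, 0.7]
width: 0.0005
```

Request:
step_arm(
  increments="0 0 0.2 0 0 0; 0 0 0.2 0 0 0; 0 0 0.2 0 0 0; 0 0 0 0 0 0; 0 0 0 0 0 0",
)

```text
time: 16.25
tool_pos: [0.5609, -0.0073, 0.1003]
ee_rot: [3.14, 0.002, 1.85]
wrist_force: [-1.2, -2.8, 5.7]
width: 0.0004
```

Request:
step_arm(
  increments="0 0 0.2 0 0 0; 0 0 0.2 0 0 0; 0 0 0 0 0 0; 0 0 0 0 0 0",
)

```text
time: 16.65
tool_pos: [0.5605, -0.0064, 0.095]
ee_rot: [3.141, 0.0, 1.851]
wrist_force: [0.8, -1.6, 2.2]
width: 0.0004
```

Request:
step_arm(
  increments="0 0 0.15 0 0 0; 0 0 0.15 0 0 0; 0 0 0 0 0 0; 0 0 0 0 0 0",
)

```text
time: 17.05
tool_pos: [0.5606, -0.0065, 0.0936]
ee_rot: [3.14, 0.001, 1.851]
wrist_force: [-2.7, -0.9, 8.1]
width: 0.0005
```

Request:
step_arm(
  increments="0 0 0.15 0 0 0; 0 0 0.1 0 0 0; 0 0 0 0 0 0; 0 0 0 0 0 0",
)

```text
time: 17.45
tool_pos: [0.5606, -0.0066, 0.0913]
ee_rot: [3.14, 0.001, 1.851]
wrist_force: [-2.9, -1.5, 8.7]
width: 0.0004
```

Request:
step_arm(
  increments="0 0 0.15 0 0 0; 0 0 0.1 0 0 0; 0 0 0 0 0 0; 0 0 0 0 0 0",
)

```text
time: 17.85
tool_pos: [0.5607, -0.0067, 0.0899]
ee_rot: [3.14, 0.001, 1.851]
wrist_force: [-3.9, -2.0, 12.7]
width: 0.0002
```

Request:
step_arm(
  increments="0 0 0.15 0 0 0; 0 0 0.1 0 0 0; 0 0 0 0 0 0; 0 0 0 0 0 0",
)

```text
time: 18.25
tool_pos: [0.5608, -0.0068, 0.0891]
ee_rot: [3.139, 0.002, 1.851]
wrist_force: [-7.2, -1.9, 18.0]
width: 0.0003
```

Request:
step_arm(
  increments="0 0 0.15 0 0 0; 0 0 0 0 0 0; 0 0 0 0 0 0; 0 0 0 0 0 0",
)

```text
time: 18.65
tool_pos: [0.5608, -0.0068, 0.089]
ee_rot: [3.139, 0.002, 1.851]
wrist_force: [-8.6, -1.3, 23.8]
width: 0.0004
```

Request:
step_arm(
  increments="0 0 -1 0 0 0; 0 0 -2 0 0 0; 0 0 -4 0 0 0; 0 0 -4 0 0 0; 0 0 -4 0 0 0",
)

```text
time: 19.15
tool_pos: [0.5595, -0.0056, 0.233]
ee_rot: [-3.139, -0.002, 1.851]
wrist_force: [0.6, -0.9, -0.1]
width: 0.0004
```

Request:
step_arm(
  increments="4.5 0 -2 0 0 0; 4.5 0 -2 0 0 0; 4.5 0 -2 0 0 0; 4.5 0 0 0 0 0; 4.5 0 0 0 0 0",
)

```text
time: 19.65
tool_pos: [0.4973, 0.212, 0.293]
ee_rot: [3.141, -0.001, 1.851]
wrist_force: [1.2, -0.5, -1.3]
width: 0.0003
```

Run:
```python
from h import *
S=cam("scene"); print(get_obs()["tool_pos"])
a=snapshot("scene")[130:300,310:490]
cv2.imwrite("pics/s5.png",cv2.resize(a[:,:,::-1],None,fx=3.5,fy=3.5,interpolation=cv2.INTER_CUBIC))
for th in (0,.01,.03,.05):
  for x in(-.123,.123):
    p=w2p(S,b2w([x,.089-.178*np.cos(th)+.008*np.sin(th),.081+.178*np.sin(th)+.008])); print(th,x,((p-[310,130])*3.5).round(1))
print("catch top",[((w2p(S,b2w([x,-.097,.111]))-[310,130])*3.5).round(1) for x in(-.025,.025)])
```

```text
[0.49725396 0.21196156 0.29298817]
0 -0.123 [ 46.2 244.4]
0 0.123 [368.2 460.5]
0.01 -0.123 [ 46.3 241.9]
0.01 0.123 [368.6 457.9]
0.03 -0.123 [ 46.4 236.9]
0.03 0.123 [369.7 452.8]
0.05 -0.123 [ 46.6 231.9]
0.05 0.123 [370.8 447.5]
catch top [array([153.6, 299. ]), array([219.8, 342.9])]
```

View pics/s5.png

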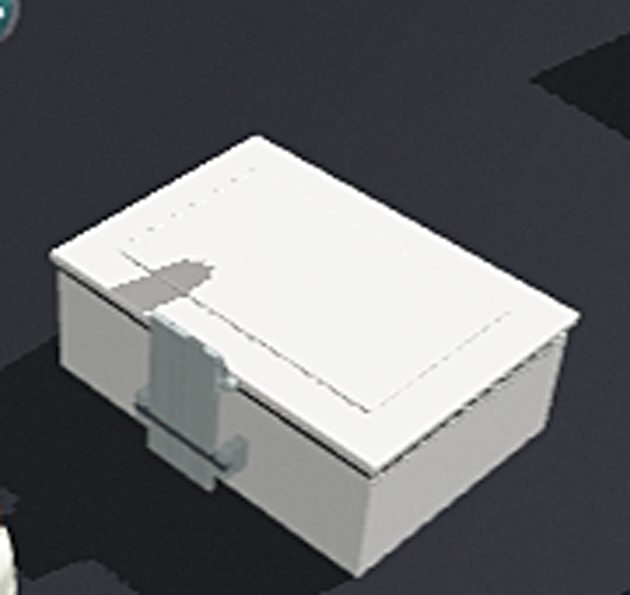

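The catch stands over the lid's front edge and the lid looks home: its corners at (50,255) and (372,472) have about the same 11–13 px offset as the catch. I'll touch it lightly once to confirm it hasn't sprung back to 0.03 or more.

Request:
step_arm(
  increments="-4.5 0 0 0 0 0; -4.5 0 0 0 0 0; -4.5 0 2 0 0 0; -4.5 0 2 0 0 0; -4.5 0 2 0 0 0",
)

```text
time: 20.2
tool_pos: [0.5602, -0.0076, 0.2312]
ee_rot: [-3.141, -0.002, 1.852]
wrist_force: [0.9, 0.4, 0.2]
width: 0.0001
```

Request:
step_arm(
  increments="0 0 4 0 0 0; 0 0 4 0 0 0; 0 0 3 0 0 0; 0 0 1.5 0 0 0; 0 0 0 0 0 0",
)

```text
time: 20.7
tool_pos: [0.5582, -0.0059, 0.1046]
ee_rot: [-3.135, -0.003, 1.851]
wrist_force: [0.3, -0.4, 0.2]
width: 0.0002
```

Request:
step_arm(
  increments="0 0 0.4 0 0 0; 0 0 0.3 0 0 0; 0 0 0.1 0 0 0; 0 0 0 0 0 0; 0 0 0 0 0 0",
)

```text
time: 21.2
tool_pos: [0.5607, -0.0064, 0.1008]
ee_rot: [3.14, 0.0, 1.851]
wrist_force: [0.0, -0.2, 0.8]
width: 0.0005
```

Request:
step_arm(
  increments="0 0 0.15 0 0 0; 0 0 0 0 0 0; 0 0 0 0 0 0; 0 0 0 0 0 0",
)

```text
time: 21.6
tool_pos: [0.5603, -0.0064, 0.0985]
ee_rot: [3.142, -0.0, 1.851]
wrist_force: [-0.1, -0.6, -0.2]
width: 0.0002
```

Request:
step_arm(
  increments="0 0 0.15 0 0 0; 0 0 0 0 0 0; 0 0 0 0 0 0; 0 0 0 0 0 0",
)

```text
time: 22.0
tool_pos: [0.5603, -0.0064, 0.097]
ee_rot: [3.142, -0.0, 1.851]
wrist_force: [0.6, -0.5, 0.2]
width: 0.0007
```

Request:
step_arm(
  increments="0 0 0.15 0 0 0; 0 0 0 0 0 0; 0 0 0 0 0 0; 0 0 0 0 0 0",
)

```text
time: 22.4
tool_pos: [0.5603, -0.0064, 0.0955]
ee_rot: [3.141, -0.0, 1.851]
wrist_force: [0.1, -0.5, 0.6]
width: 0.0009
```

Request:
step_arm(
  increments="0 0 0.15 0 0 0; 0 0 0 0 0 0; 0 0 0 0 0 0; 0 0 0 0 0 0",
)

```text
time: 22.8
tool_pos: [0.5603, -0.0063, 0.094]
ee_rot: [3.142, -0.0, 1.851]
wrist_force: [0.9, -0.4, -1.2]
width: 0.0003
```

Request:
step_arm(
  increments="0 0 0.1 0 0 0; 0 0 0 0 0 0; 0 0 0 0 0 0; 0 0 0 0 0 0",
)

```text
time: 23.2
tool_pos: [0.5603, -0.0064, 0.093]
ee_rot: [3.142, -0.0, 1.851]
wrist_force: [-0.0, -0.2, 0.2]
width: 0.0004
```

Request:
step_arm(
  increments="0 0 0.1 0 0 0; 0 0 0 0 0 0; 0 0 0 0 0 0; 0 0 0 0 0 0",
)

```text
time: 23.6
tool_pos: [0.5603, -0.0064, 0.092]
ee_rot: [3.142, -0.0, 1.851]
wrist_force: [0.1, -0.3, -0.4]
width: 0.0005
```

At z = 0.092 there is still no contact, though the same spot pushed back with 8 N at 0.0936 before the snap. The catch is holding the lid, so I'll retreat and hand in.

Request:
step_arm(
  increments="0 0 -2 0 0 0; 0 0 -4 0 0 0; 0 0 -4 0 0 0; 0 0 -4 0 0 0; 0 0 0 0 0 0",
)

```text
time: 24.1
tool_pos: [0.5633, -0.0067, 0.2399]
ee_rot: [3.129, 0.005, 1.851]
wrist_force: [0.2, 0.2, 0.2]
width: 0.0004
```

Request:
step_arm(
  increments="0 0 0 0 0 0; 0 0 0 0 0 0; 0 0 0 0 0 0",
)

```text
time: 24.4
tool_pos: [0.5594, -0.0063, 0.2296]
ee_rot: [-3.138, -0.002, 1.851]
wrist_force: [-0.0, 0.1, -0.4]
width: 0.0005
```

```bash
python3 -c "
from bench import *
print(get_obs()['tool_pos']); print(close_job())"
```

```text
[ 0.55935609 -0.00631568  0.22960713]
the job is handed in; nothing more can be done
None
```

The tin is standing in the empty half of the box and the lid is shut under the catch. I handed the job in at about 24 s of the 64 s allowed, with the arm clear of everything; no verdict is reported.

- **Tin:** I let go of it and backed away with the lid still open. The pictures then showed it upright beside the amber jar, and both were still standing just before I swung the lid. I could not see inside once the lid was shut.
- **Lid:** I swung it over from behind and pressed the front edge to about 24 N, with the fingertips ending at z = 0.089 m. On the picture afterwards the lid looked fully down, with the catch over its front edge. Its corners and the catch sat about 11–13 px below where I predicted; I put this shared shift down to my box pose or the camera calibration.
- **Light touch test:** Going down again to z = 0.092 m met no force, where before the snap the same spot pushed back with 8 N at 0.0936 m. So the catch is holding the lid, at an angle I estimate at no more than about 0.02 rad. That test alone does not prove the 0.017 rad limit.
- **Bystanders:** I touched none of the other jars and tins as far as the forces and pictures showed, but I took no full-scene picture at the end.

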